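# Fetch the bright gold from its safety canister

### The arm

A 6-joint arm with a two-finger parallel gripper is mounted at the origin on a cart in front of the work surface, level with it; the furniture and walls round the work are solid. World frame = base frame: x ahead of the robot, y to its left, z up, the work surface at z = 0. Lengths are in mm, angles in degrees, forces in N, time in s.
With the tool pointing down it reaches from about 350 to 875 mm from the base axis. Payload 4.2 kg.
Tool frame: the origin (TCP) lies at the very end of the fingers, on their centre line; the grasp point (between the pads) lies 19 mm behind it; z points along the fingers, y is the line along which they close (so a half turn about z gives the same grasp; the last joint's range is limited). The gripper opens to 87 mm and grips with 3 to 60 N. Pads are 19 mm wide; open, the fingers measure 117 mm over their backs; the gripper's body (75 mm by 190 mm) begins 51 mm behind the grasp point.
Start: joints at [-49.24, 22.042, 0.453, 0, -68.411, -14.817], TCP at [273.44, -561.987, 222.55] pointing down, gripper open.
Joint ranges: [-179.83, 179.83], [-69.29, 118.12], [-61.27, 80.66], [-181.25, 117.63], [-171.15, -9.14], [-177.46, 177.46]. Speed limits (degrees/s): [159.86, 159.86, 180, 180, 180, 180].

### API

Orientations are given as [roll, pitch, yaw] about the fixed x, y, z axes, in that order (R = Rz(yaw) Ry(pitch) Rx(roll)).
In Python, from workcell import manip gives the robot as it stands. The module is installed in compiled form; this text tells all that it offers.
- The arm moves only by the tool send_rows, never from a script. Its argument "rows" is one flat list of numbers, 7 for each row, row after row: the turn, a rotation vector about the world's x, y, z as a fraction of full scale, then the shift along the world's x, y, z as a fraction of full scale, then the closure, from 0 (fully open) to 1 (shut). In form: [rx, ry, rz, tx, ty, tz, gripper, rx, ry, rz, tx, ty, tz, gripper, ...]. A call has 1 to 12 rows; each row shifts and turns the commanded pose from where the row before left it; what a row does not reach is not made up. Full scale, the value 1, is 30 mm for a shift and 8 degrees for a turn. A row lasts 1/10 s, in which the tool goes at most 50 mm and 8.59 degrees, less where a joint would pass 70% of its speed; a pose out of reach is approached as far as the arm can. A call with a number of a shift or a turn outside -1 to 1 is refused whole. A call with a gripper value outside its range is refused whole. The fingers move at their own pace and stop on an object; "grip_force" is the grip in N (left out, the last holds). Time passes only in rows, so rows that do not move let the fingers close. It gives the time, the measured TCP pose, the force, the opening and the grip force at its end, in the units of the state.
- manip.state(): the state, without advancing time (a new reading comes with each control period).
- manip.get_image(name): name is "side" or "top" or "wrist"; returns a dict with "color" (384x512x3 uint8, red, green, blue), "depth" (384x512 float32, mm along the optical axis (not along the pixel's ray), 0 where there is no reading), "K" (3x3 intrinsics, pixels), "dist" ([k1, k2, p1, p2, k3] as OpenCV has them; the pictures are not rectified), "rvec" (rotation vector, rad) and "tvec" (3), from world to camera coordinates, as OpenCV has them. Camera axes: x right, y down, z forward; pixel columns grow to the right and rows downward; lengths in mm; the calibration is good to about 2 mm. A picture is of the moment at which its call begins.
- manip.finish_job(): hands the job in; it is judged then, once.
The state is a dict: "time_s": time; "q": joint angles; "qvel": joint speeds; "effort": joint torques, N m; "position": TCP position; "ee_rot": TCP orientation; "wrist_force": force on the tool from outside, world axes, zero at the start; "moment": the same for the moment, N m; "gripper_width": opening from 0.0 (shut) to 1.0 (fully open); "gripper_force": force on a finger pad.
Only numpy, scipy, OpenCV 4.12 (cv2) and the standard library are available. Lean on these libraries where they do the work, as an engineer would, in place of code of your own. Each camera call takes 0.05 s, during which the arm holds its last target. There are 200 camera calls.

### The job

The gold is wanted for the jug: open the yellow-capped safety canister by pushing its sprung cap down and twisting it anticlockwise until it comes free, lift the cap off and stand it upright in the middle of the cork mat. Then take the little brown pot of gold out of the canister and stand it upright in the middle of the blue tile. Leave the blue-capped canister shut and the other things on the desk where they are.

Things in the scene. Friction and masses are not known exactly. Their poses are not given: they have to be found in the camera images.
- yellow_canister: Round aluminium canister with a yellow band, fixed to the desk. Origin at the centre of its underside, z up. Body 72 mm diameter, rim 50 mm high, mouth 59 mm wide, inner floor 28 mm high, dark foot flange 108 mm in diameter.
- yellow_catch (a point): Centre of the yellow canister's roofed steel catch at its +x side, 44 mm from the axis, 71 mm up; a like one at -x. Each spans 18 degrees clockwise to 36 anticlockwise (from above), 36 to 54 mm from the axis, up to 77 mm: keep fingers to the y sides when taking the pot. The roof is over the cap's ear, with a stop at its clockwise end and, anticlockwise, a 7 mm tooth hanging to 64 mm.
- yellow_cap: Loose yellow hollow cap, about 0.14 kg, locked on the yellow canister at the start. Origin on its axis at the lower edge of its shell, z up; locked, that is 62 mm above the desk and cap x lies along canister x within 2 degrees. Shell 72 mm diameter, flat top at z = 36 mm. Two steel ears at +x and -x reach 46 mm from the axis, z = 0 to 9 mm, 12 mm wide.
- yellow_grip (a point): Middle of the yellow cap's round fluted knob, on the axis at cap z = 48 mm: 40 mm diameter, z = 36 to 60 mm, pointer mark toward cap +x. Grip it and open thus: push the cap down 8.5 to 10.5 mm (over 7 mm needed, stop at 11.5 mm), keep it down and turn it anticlockwise (from above) 55 to 70 degrees (45 needed), then lift straight up. Undepressed, the catch holds it.
- yellow_foot (a point): On the yellow cap's axis, 12 mm below its origin: underside of the sprung black foot ring (65 mm diameter) when locked on, where it presses on the canister's rim with 6 N; spring 500 N/m, so about 11 N pushed down 9.5 mm. Off the canister the ring comes out to 20 mm below the origin and the cap stands on it.
- gold_pot: Small brown screw-cap pot with a black cap, 34 mm diameter, 46 mm high, about 0.13 kg. Origin at the centre of its underside, axis 1 mm toward its +y; z up. Cap 30 mm diameter, z = 39 to 46 mm. At first it stands inside the yellow canister under the cap, within 5 mm of its axis: its top is 74 mm above the desk, 24 mm over the rim. Grip it there.
- blue_canister: A second canister of the same make with a blue band, fixed to the desk; leave it shut. Same sizes and origin.
- blue_cap: Blue cap, locked on the blue canister, of the same make and sizes as the yellow one; leave it alone.
- cork_mat: Square brown cork mat 120 x 120 x 4 mm, fixed flat on the desk: the place for the yellow cap. Origin at the centre of its underside.
- tile: Square blue glazed tile 100 x 100 x 6 mm, fixed flat on the desk: the place for the gold pot. Origin at the centre of its underside.
- crock: Bystander: grey crock with upright paint brushes, 70 mm diameter, 256 mm high overall. Origin at the centre of its underside.
- jug: Bystander: white cream jug with a black band, about 74 x 121 x 109 mm. Origin at the centre of its underside.
- mug: Bystander: blue mug with a handle, 80 x 105 mm, 82 mm high. Origin at the centre of its underside.
- cobalt_pot: Bystander: dark blue colour pot with a white cap, 40 mm diameter, 50 mm high. Origin at the centre of its underside.
- dish: Bystander: small white dish with black colour, 68 mm diameter, 18 mm high. Origin at the centre of its underside.
- eraser: Bystander: blue and white eraser, 19 x 42 x 12 mm. Origin at the centre of its underside.
Mind the look-alikes: they are no part of the job. There is more than one size of the yellow_cap; the one meant has the size given above.

How it is judged (in metres and radians):
On the way, in this order (a step that is already met when the one before it is completed fails the run):
1. the yellow cap is pushed down past its catch (z of yellow_cap in the frame of yellow_canister below 0.0553 m), for 0.05 s.
2. the yellow cap is twisted free and lifted off the canister (z of yellow_cap in the frame of yellow_canister above 0.085 m), for 0.1 s.
3. the gold pot is lifted out of the canister (z of gold_pot in the frame of yellow_canister above 0.055 m), for 0.1 s.
At the end, for the whole second after the job is handed in: The yellow cap stands upright (within 7 degrees) and at rest on the cork mat, its axis within 30 mm of the mat's centre; the gold pot stands upright (within 7 degrees) and at rest on the blue tile, within 35 mm of its centre (horizontal distance between yellow_cap and cork_mat below 0.03 m and height (world z) of yellow_cap below 0.03 m and angle between each of yellow_cap, gold_pot's own z axis and vertical below 0.12 rad and linear speed of each of yellow_cap, gold_pot below 0.02 m/s and horizontal distance between gold_pot and tile below 0.035 m and height (world z) of gold_pot below 0.012 m); the robot touches nothing.
It fails at once if the blue-capped canister is disturbed (its cap moved more than 10 mm) (distance of blue_cap from where it was at the start of the episode above 0.01 m).
It fails at once if the gold pot is tipped over (angle between gold_pot's own z axis and vertical above 0.6 rad).
It fails at once if a bystander is shifted by more than 25 mm (distance of any of crock, jug, mug, cobalt_pot, dish, eraser from where it was at the start of the episode above 0.025 m).
It also fails if it takes over 61 s, if anything falls off the work surface, if the arm or the gripper's body presses on something with over 40 N, if the wrist force passes 120 N, or if a joint passes its speed limit or range.

## Working session

There is one attempt and no reset: what is moved stays moved. The work goes in short steps, Python scripts to look and compute and a tool call to move; the robot and the scene stay as the last step left them, time stands still between calls to the robot, and variables do not carry over. Pictures are saved under pics/ and viewed, at most 10 in all, crops included, and the job is handed in when it is done.

Besides the shell and the picture viewer there is one more tool, called after "Emit:" by a JSON object that holds its "name" and its "arguments", one argument or row to a line. send_rows: Moves the arm, as the interface text tells. Its arguments: {"type":"object","properties":{"rows":{"type":"array"},"grip_force":{"type":"number"}},"required":["rows"]}

```bash
mkdir -p pics
cat > h.py <<'E'
import numpy as np, cv2
from workcell import manip
def grab(n,tag):
    d=manip.get_image(n); np.savez(f'pics/{tag}.npz',**{k:np.asarray(v) for k,v in d.items()})
    cv2.imwrite(f'pics/{tag}.png',cv2.cvtColor(d['color'],cv2.COLOR_RGB2BGR)); return d
def ray(d,u,v):
    R=cv2.Rodrigues(np.array(d['rvec'],float))[0]; t=np.array(d['tvec'],float).reshape(3)
    p=cv2.undistortPoints(np.array([[[u,v]]],float),np.array(d['K'],float),np.array(d['dist'],float))[0,0]
    return -R.T@t, R.T@np.array([p[0],p[1],1.])
def atz(d,u,v,z):
    c,r=ray(d,u,v); return c+r*(z-c[2])/r[2]
def atd(d,u,v):
    c,r=ray(d,u,v); z=np.median(d['depth'][v-1:v+2,u-1:u+2]); return c+r*z
def proj(d,P):
    return cv2.projectPoints(np.array(P,float).reshape(-1,1,3),np.array(d['rvec'],float),np.array(d['tvec'],float),np.array(d['K'],float),np.array(d['dist'],float))[0][:,0]
def load(tag): return dict(np.load(f'pics/{tag}.npz'))
E
python3 - <<'E'
from h import *
a=grab('top','t0');b=grab('side','s0')
im=np.vstack([cv2.imread('pics/t0.png'),cv2.imread('pics/s0.png')])
cv2.imwrite('pics/both0.png',cv2.resize(cv2.hconcat([cv2.imread('pics/t0.png'),cv2.imread('pics/s0.png')]),(800,300)))
for d in(a,b): print(d['K'],ray(d,256,192))
print(manip.state())
E
```

```text
[[376.51379286   0.         256.57829979]
 [  0.         376.51379286 190.1569635 ]
 [  0.           0.           1.        ]] (array([ 405.36786089, -186.64656515, 1112.98290636]), array([ 0.10965475,  0.02826835, -0.99358093]))
[[418.93487891   0.         260.74057075]
 [  0.         418.93487891 190.08757845]
 [  0.           0.           1.        ]] (array([276.74617464, 937.29620303, 760.75122478]), array([ 0.19600918, -0.84092488, -0.50455389]))
{'time_s': 0.1, 'q': array([-4.92410119e+01,  2.20868097e+01,  3.86544405e-01, -2.60397055e-02,
       -6.84115516e+01, -1.48172649e+01]), 'qvel': array([ 0.05169257, -0.08844682,  0.17857606,  0.03641521, -0.06810676,
       -0.03237444]), 'effort': array([-1.14698716e-03, -3.91689777e+01,  1.87934804e+01,  4.23198849e+00,
        1.34239750e-02, -8.61206513e-05]), 'position': array([ 273.19255641, -561.51881674,  221.55507246]), 'ee_rot': array([ 1.79885712e+02, -5.20648262e-03, -1.54067876e+02]), 'wrist_force': array([ 0.04736355, -0.53949576, -0.19329018]), 'moment': array([ 0.03862282,  0.02346204, -0.00621352]), 'gripper_force': 0.0, 'gripper_width': 1.0041425676423257}
```

View pics/t0.png

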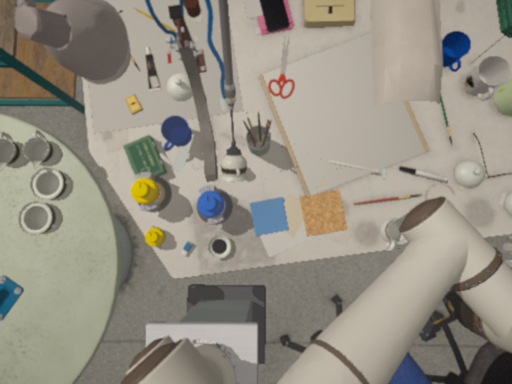

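View pics/s0.png

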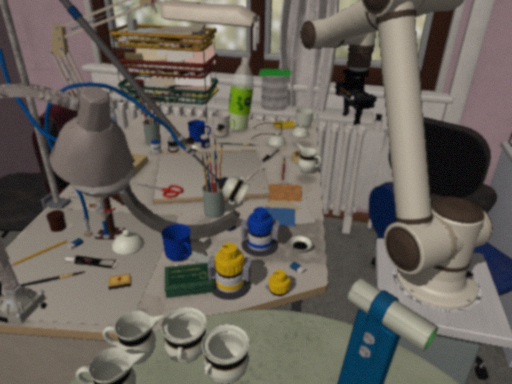

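The top view shows the yellow-capped canister at (145,190) and the look-alike loose small yellow cap at (155,237). The blue canister is at (213,205), the tile at (270,217) and the mat at (323,212). I'll check the choice in an enlarged crop.

Run:
```python
from h import *
a=load('t0');b=load('s0')
for n,(u,v) in dict(ycap=(145,190),small=(155,237),bcap=(212,205),tile=(270,217),mat=(323,212),mug=(175,130),crock=(257,135),dish=(220,246),jug=(233,165),arm1=(212,160),arm2=(200,110),arm3=(190,60),lamp=(80,45)).items(): print(n,atd(a,u,v).round(0))
for n,(u,v) in dict(ycap=(229,252),small=(280,280),tile=(284,215),mat=(284,192),green=(188,280)).items(): print('s',n,atd(b,u,v).round(0))
A=cv2.resize(cv2.imread('pics/t0.png')[165:265,115:215],(400,400),interpolation=3)
B=cv2.resize(cv2.imread('pics/s0.png')[220:320,190:290],(400,400),interpolation=3)
cv2.imwrite('pics/c0.png',cv2.hconcat([A,B]))
```

```text
ycap [520. 138. 121.]
small [395. 126.  53.]
bcap [480. -42. 121.]
tile [ 454. -197.    6.]
mat [ 469. -352.    3.]
mug [716.  91.   7.]
crock [ 698. -158.   12.]
dish [369. -51.   7.]
jug [ 578. -101.  172.]
arm1 [612. -32.  66.]
arm2 [763.   8.  52.]
arm3 [859.  15. 167.]
lamp [766. 173. 424.]
s ycap [520. 169. 122.]
s small [394. 153.  47.]
s tile [ 446. -199.    7.]
s mat [ 474. -351.    4.]
s green [620. 197.  35.]
```

View pics/c0.png

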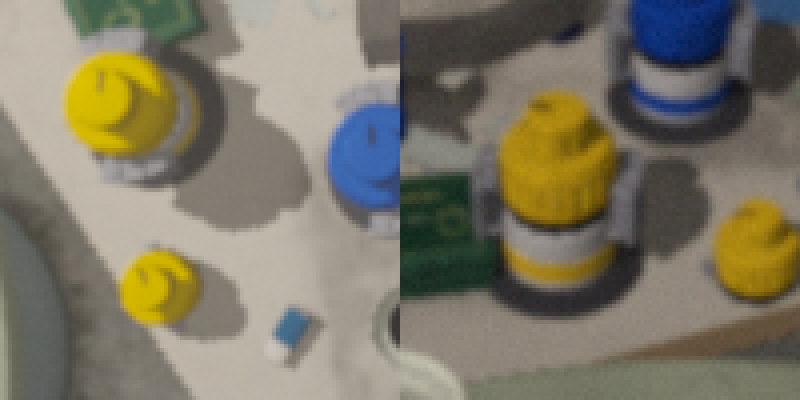

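Run:
```python
from h import *
a=load('t0');b=load('s0')
f=lambda u,v:(115+u/4,165+v/4); g=lambda u,v:(190+u/4,220+v/4)
print('knob top',atz(a,*f(101,92),122), 's',atz(b,*g(555,101) if 0 else g(158,103),122))
print('catch',atz(a,*f(115,40),77),atz(a,*f(128,168),77))
def tri(p,q):
    c,r=ray(a,*p);e,s=ray(b,*q);k=np.linalg.lstsq(np.c_[r,-s],e-c,rcond=None)[0];return (c+r*k[0]+e+s*k[1])/2,np.linalg.norm(c+r*k[0]-e-s*k[1])
print('tri knob',tri(f(101,92),g(158,103)))
# tall things in work zone
vs,us=np.mgrid[0:384:2,0:512:2]; 
R=cv2.Rodrigues(a['rvec'])[0];t=a['tvec'].reshape(3)
n=cv2.undistortPoints(np.c_[us.ravel(),vs.ravel()].astype(float).reshape(-1,1,2),a['K'],a['dist'])[:,0]
z=a['depth'][vs,us].ravel(); X=(np.c_[n*z[:,None],z]-t)@R; X=X[z>0]
print('height map: rows x 350..850 step 50, cols y 300..-450 step 50')
for x in range(850,300,-50):
  print(x,[int(X[m][:,2].max()) if (m:=(abs(X[:,0]-x)<25)&(abs(X[:,1]-y)<25)).any() else -1 for y in range(300,-451,-50)])
```

```text
knob top [525.0825368  150.05403525 122.        ] s [525.9879189  145.48628629 122.        ]
catch [567.13844173 156.98294605  77.        ] [477.56032212 144.50199569  77.        ]
tri knob (array([524.79311939, 149.08285586, 124.89889557]), np.float64(0.12257016902356836))
height map: rows x 350..850 step 50, cols y 300..-450 step 50
850 [5, 436, 447, 440, 380, 258, 260, 407, 429, 17, 24, 25, 15, 14, 18, 14]
800 [7, 510, 513, 443, 382, 97, 101, 374, 393, 3, 23, 23, 16, 17, 15, 14]
750 [6, 508, 512, 431, 317, 81, 57, 5, 332, 2, 15, 14, 14, 600, 603, 593]
700 [5, 8, 33, 36, 83, 83, 43, 41, 276, 213, 199, 16, 16, 602, 604, 595]
650 [5, 34, 36, 36, 84, 81, 56, 58, 207, 228, 251, 16, 15, 603, 604, 595]
600 [30, 3, 37, 78, 35, 5, 90, 162, 175, 160, 3, 15, 16, 589, 593, 584]
550 [43, 4, 97, 123, 99, 4, 103, 158, 175, 156, 5, 4, 16, 17, 16, 15]
500 [45, 41, 100, 125, 101, 4, 121, 124, 8, 9, 10, 9, 14, 8, 7, 8]
450 [45, 44, 3, 78, 4, 4, 126, 125, 6, 10, 9, 9, 8, 7, 570, 570]
400 [43, 44, 2, 56, 53, 11, 20, 18, 18, 8, 8, 8, 6, 8, 585, 583]
350 [43, 44, -1, 32, 27, 14, 19, 21, 19, 4, 7, 5, 611, 618, 614, 588]
```

Emit:
{"name": "send_rows", "arguments": {
  "rows": [0,0,0,0,0.5,1,0,0,0,0,0.2,1,1,0,0,0,0,0.2,1,1,0,0,0,0,0.2,1,0,0,0,0,0,0.2,1,0,0,0,0,0,0.2,1,0,0,0,0,0,0.2,1,0,0,0,0,0,0.2,1,0,0,0,0,0,0.2,1,0,0,0,0,0,0.2,1,0,0,0,0,0,0.2,1,0,0,0,0,0,0.2,1,0,0],
  "grip_force": 55
}}

```text
time_s: 1.3
position: [339.2, -215.7, 312.3]
ee_rot: [180.0, -0.0, -154.1]
wrist_force: [1.4, 0.3, -0.3]
gripper_width: 0.998
gripper_force: 0.0
```

Emit:
{"name": "send_rows", "arguments": {
  "rows": [0,0,0,0.5,1,0,0,0,0,0,0.5,1,0,0,0,0,0,0.5,1,0,0,0,0,0,0.5,1,0,0,0,0,0,0.5,1,0,0,0,0,0,0.5,1,0,0,0,0,0,0.5,1,0,0,0,0,0,0.5,1,0,0,0,0,0,0.5,1,-0.4,0,0,0,0,0.5,1,-0.4,0,0,0,0,0.5,1,-0.4,0,0,0,0,0.5,1,-0.4,0]
}}

```text
time_s: 2.5
position: [519.6, 144.2, 263.7]
ee_rot: [180.0, -0.0, -154.0]
wrist_force: [0.8, -1.0, 0.4]
gripper_width: 0.998
gripper_force: 0.0
```

Emit:
{"name": "send_rows", "arguments": {
  "rows": [0,0,0,0,0,0,0,0,0,0,0,0,0,0]
}}

```text
time_s: 2.7
position: [519.1, 143.2, 263.5]
ee_rot: [-180.0, -0.1, -154.0]
wrist_force: [-0.4, -0.4, 0.4]
gripper_width: 0.999
gripper_force: 0.0
```

Run:
```python
from h import *
d=grab('wrist','w1'); print(ray(d,256,192),manip.state()['position'],manip.state()['q'].round(1))
print(proj(d,[[525,149,122],[520,149,77]]))
```

```text
(array([459.69634738, 114.14156408, 426.82256998]), array([ 0.23315708,  0.10553312, -0.96681887])) [519.14048592 142.73706468 264.2906689 ] [ 32.6  12.   -7.7   0.  -70.3 -96.7]
[[260.58008032 186.09040362]
 [262.04460634 174.02640605]]
```

View pics/w1.png

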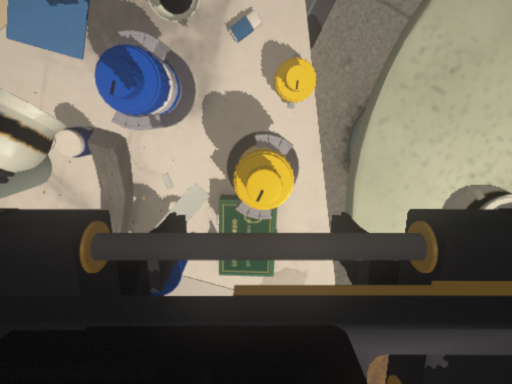

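The wrist view shows the yellow knob centre at about (264,187), catches at (272,143) and (257,213), and the small cap at (295,80) well apart. I'll refine the knob centre from depth.

```bash
cat >> h.py <<'E'
def cloud(d):
    vs,us=np.mgrid[0:384,0:512];R=cv2.Rodrigues(d['rvec'])[0];t=np.array(d['tvec']).reshape(3)
    n=cv2.undistortPoints(np.c_[us.ravel(),vs.ravel()].astype(float).reshape(-1,1,2),d['K'],d['dist'])[:,0]
    z=d['depth'].ravel().astype(float); X=(np.c_[n*z[:,None],z]-t)@R; X[z==0]=np.nan
    return X.reshape(384,512,3)
E
python3 - <<'E'
from h import *
d=load('w1');X=cloud(d)
near=np.hypot(X[...,0]-525,X[...,1]-149)<60
for lo,hi in((117,128),(94,104),(72,80)):
    m=near&(X[...,2]>lo)&(X[...,2]<hi);P=X[m]
    (c,r)=cv2.minEnclosingCircle(P[:,:2].astype(np.float32)); print(lo,m.sum(),P.mean(0).round(1),np.median(P[:,2]).round(1),c,r, (P.min(0)+P.max(0))[:2]/2)
print(proj(d,[[525,149,122]]))
E
```

```text
117 1019 [523.  152.1 123. ] 123.1 (523.8316040039062, 152.5885009765625) 20.55194664001465 [523.20438847 152.63316033]
94 1644 [519.4 150.1  98.4] 98.9 (523.8080444335938, 152.60304260253906) 35.741336822509766 [523.87518507 152.36396311]
72 862 [515.9 150.4  77.8] 78.0 (523.6419067382812, 153.11412048339844) 54.125553131103516 [523.79655288 150.406328  ]
[[260.58008032 186.09040362]]
```

Emit:
{"name": "send_rows", "arguments": {
  "rows": [0,0,0,0.15,0.32,0,0,0,0,0,0,0,-0.8,0,0,0,0,0,0,-0.8,0,0,0,0,0,0,-0.8,0,0,0,0,0,0,-0.8,0,0,0,0,0,0,-0.8,0,0,0,0,0,0,-0.6,0,0,0,0,0,0,-0.4,0,0,0,0,0,0,-0.2,0,0,0,0,0,0,0,0,0,0,0,0,0,0,0]
}}

```text
time_s: 3.85
position: [524.6, 152.9, 109.5]
ee_rot: [-180.0, 0.1, -154.1]
wrist_force: [-0.3, 0.4, 0.9]
gripper_width: 1.002
gripper_force: 0.0
```

Emit:
{"name": "send_rows", "arguments": {
  "rows": [0,0,0,-0.03,0,-0.27,0,0,0,0,0,0,0,0.3,0,0,0,0,0,0,1,0,0,0,0,0,0,1,0,0,0,0,0,0,1,0,0,0,0,0,0,1,0,0,0,0,0,0,1,0,0,0,0,0,0,1]
}}

```text
time_s: 4.65
position: [523.2, 152.4, 100.6]
ee_rot: [-180.0, 0.0, -154.0]
wrist_force: [1.2, -3.3, 1.4]
gripper_width: 0.449
gripper_force: 40.1
```

Emit:
{"name": "send_rows", "arguments": {
  "rows": [0,0,0,0,0,-0.1,1,0,0,0,0,0,-0.1,1,0,0,0,0,0,-0.1,1,0,0,0,0,0,0,1,0,0,0,0,0,0,1]
}}

```text
time_s: 5.15
position: [523.3, 152.3, 92.8]
ee_rot: [-180.0, 0.0, -154.0]
wrist_force: [-3.5, -2.1, 9.5]
gripper_width: 0.442
gripper_force: 55.0
```

Emit:
{"name": "send_rows", "arguments": {
  "rows": [0,0,0,0,0,-0.06,1,0,0,0,0,0,0,1,0,0,0,0,0,0,1]
}}

```text
time_s: 5.45
position: [523.3, 152.3, 91.2]
ee_rot: [-180.0, 0.0, -154.0]
wrist_force: [-2.3, -2.2, 8.8]
gripper_width: 0.444
gripper_force: 55.0
```

Emit:
{"name": "send_rows", "arguments": {
  "rows": [0,0,0.6,0,0,0,1,0,0,0.6,0,0,0,1,0,0,0.6,0,0,0,1]
}}

```text
time_s: 5.75
position: [524.8, 153.3, 91.8]
ee_rot: [-179.9, 0.3, -139.4]
wrist_force: [0.3, -0.2, 8.9]
gripper_width: 0.446
gripper_force: 55.0
```

Emit:
{"name": "send_rows", "arguments": {
  "rows": [0,0,0.6,0,0,0,1,0,0,0.6,0,0,0,1,0,0,0.6,0,0,0,1,0,0,0.6,0,0,0,1,0,0,0.6,0,0,0,1,0,0,0,0,0,0,1]
}}

```text
time_s: 6.35
position: [525.0, 153.4, 91.8]
ee_rot: [-179.8, 0.2, -115.5]
wrist_force: [0.3, -0.3, 9.4]
gripper_width: 0.448
gripper_force: 55.0
```

Emit:
{"name": "send_rows", "arguments": {
  "rows": [0,0,0.6,0,0,0,1,0,0,0.6,0,0,0,1,0,0,0.6,0,0,0,1,0,0,0.6,0,0,0,1,0,0,0.6,0,0,0,1,0,0,0,0,0,0,1,0,0,0,0,0,0,1]
}}

```text
time_s: 7.05
position: [524.9, 153.5, 91.8]
ee_rot: [-179.7, 0.1, -91.6]
wrist_force: [-0.0, -1.5, 9.1]
gripper_width: 0.447
gripper_force: 55.0
```

Run:
```python
from h import *
s=manip.state();print(s['position'],s['ee_rot'],s['wrist_force'],s['moment'],s['q'].round(0))
grab('top','t1');grab('side','s1')
A=cv2.resize(cv2.imread('pics/t1.png')[165:225,115:175],(400,400),interpolation=3)
B=cv2.resize(cv2.imread('pics/s1.png')[220:320,180:280],(400,400),interpolation=3)
cv2.imwrite('pics/c1.png',cv2.hconcat([A,B]))
```

```text
[524.93915068 153.49840811  91.84653425] [-1.79733995e+02  1.02835662e-01 -9.15762860e+01] [-0.03634229 -1.51596987  9.06287967] [0.07690168 0.38998376 0.04265308] [ 33.  22. -21.   0. -47. -35.]
```

View pics/c1.png

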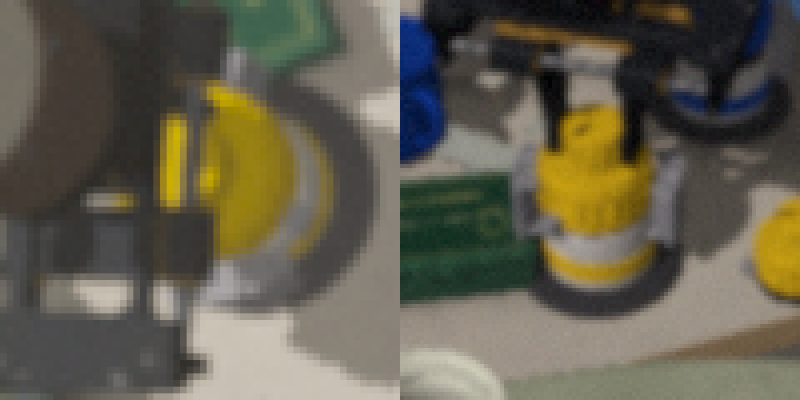

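The side crop shows the cap pushed down, with the ear at (545,230) turned clear of the left catch. I'll lift straight up, slowly at first.

Emit:
{"name": "send_rows", "arguments": {
  "rows": [0,0,0,0,0,0.3,1,0,0,0,0,0,0.5,1,0,0,0,0,0,0.7,1,0,0,0,0,0,0.8,1,0,0,0,0,0,0,1]
}}

```text
time_s: 7.65
position: [524.9, 153.6, 161.5]
ee_rot: [-179.7, 0.2, -91.6]
wrist_force: [0.2, 0.1, -1.1]
gripper_width: 0.442
gripper_force: 55.0
```

Run:
```python
from h import *
a=load('t0');b=load('s0')
for tag,d,rois in(('t',a,((300,188,350,238),(247,193,292,241))),('s',b,((262,180,306,204),(262,203,300,227)))):
  hsv=cv2.cvtColor(d['color'],cv2.COLOR_RGB2HSV)
  for name,(x0,y0,x1,y1),lo,hi,z in(('mat',rois[0],(5,80,60),(22,255,255),4),('tile',rois[1],(98,90,60),(125,255,255),6)):
    m=np.zeros(hsv.shape[:2],np.uint8); m[y0:y1,x0:x1]=cv2.inRange(hsv,lo,hi)[y0:y1,x0:x1]
    n,l,st,c=cv2.connectedComponentsWithStats(m); k=1+st[1:,4].argmax()
    ys,xs=np.where(l==k); P=np.array([atz(d,x,y,z)[:2] for x,y in zip(xs,ys)],np.float32)
    X=cloud(d)[l==k]
    print(tag,name,st[k],cv2.minAreaRect(P),np.nanmedian(X,0).round(1))
```

```text
t mat [ 300  190   47   46 1627] ((468.1670837402344, -350.300048828125), (118.33895874023438, 118.67554473876953), 10.60339069366455) [ 466.4 -351.3    3.3]
t tile [ 251  198   37   38 1017] ((456.2749938964844, -192.95834350585938), (94.1613998413086, 96.4153060913086), 11.458148956298828) [ 456.7 -193.6    5.6]
s mat [262 184  40  19 612] ((481.67364501953125, -347.9549865722656), (138.2210235595703, 133.8780517578125), 8.327753067016602) [ 473.1 -344.2    4.4]
s tile [262 207  33  20 525] ((463.9783935546875, -186.06008911132812), (103.44960021972656, 111.24435424804688), 12.937938690185547) [ 458.9 -175.3    7.7]
```

Emit:
{"name": "send_rows", "arguments": {
  "rows": [0,0,0,0,0,1,1,0,0,0,-0.2,-0.2,1,1,0,0,0,-0.4,-0.8,0.3,1,0,0,0,-0.4,-1,0,1,0,0,0,-0.4,-1,0,1,0,0,0,-0.4,-1,0,1,0,0,0,-0.4,-1,0,1,0,0,0,-0.4,-1,0,1,0,0,0,-0.2,-1,0,1,0,0,0,0,-1,0,1,0,0,0,0,-1,0,1,0,0,0,0,-1,0,1]
}}

```text
time_s: 8.85
position: [438.2, -148.3, 226.3]
ee_rot: [179.9, 0.0, -91.7]
wrist_force: [0.2, 0.5, -1.6]
gripper_width: 0.446
gripper_force: 55.0
```

Emit:
{"name": "send_rows", "arguments": {
  "rows": [0,0,0,0.2,-1,0,1,0,0,0,0.2,-1,0,1,0,0,0,0.2,-1,0,1,0,0,0,0.2,-1,0,1,0,0,0,0.2,-1,0,1,0,0,0,0,-1,0,1,0,0,0,0,-0.6,0,1,0,0,0,0,0,-1,1,0,0,0,0,0,-1,1,0,0,0,0,0,-1,1,0,0,0,0,0,-1,1,0,0,0,0,0,0,1]
}}

```text
time_s: 10.05
position: [465.1, -343.3, 101.7]
ee_rot: [179.3, 0.3, -91.8]
wrist_force: [-1.1, 0.1, -2.1]
gripper_width: 0.447
gripper_force: 55.0
```

Run:
```python
from h import *
s=manip.state();print(s['position'])
d=grab('side','s2');grab('wrist','w2')
B=cv2.resize(cv2.imread('pics/s2.png')[130:230,220:320],(400,400),interpolation=3)
cv2.imwrite('pics/c2.png',cv2.hconcat([B,cv2.resize(cv2.imread('pics/w2.png'),(400,400))]))
```

```text
[ 465.06041604 -343.3089041   101.68226323]
```

View pics/c2.png

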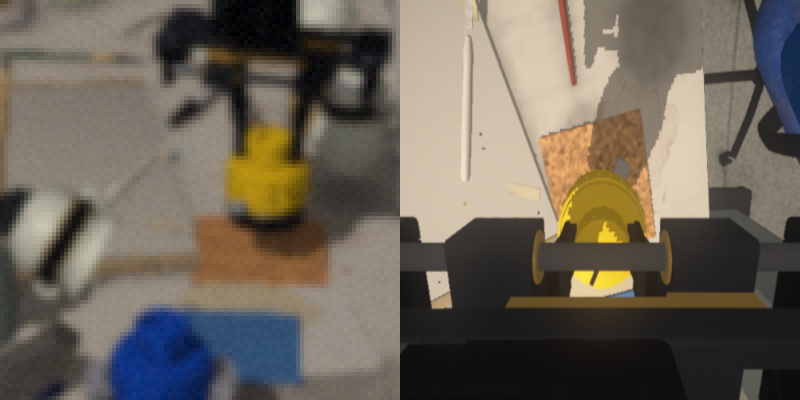

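The cap hangs upright over the mat in both views. I'll correct by (+3, -7) mm and lower it.

Emit:
{"name": "send_rows", "arguments": {
  "rows": [0,0,0,0.1,-0.23,-0.5,1,0,0,0,0,0,-0.4,1,0,0,0,0,0,-0.2,1,0,0,0,0,0,-0.1,1,0,0,0,0,0,0,1,0,0,0,0,0,0,1]
}}

```text
time_s: 10.75
position: [472.3, -352.4, 72.0]
ee_rot: [-180.0, -0.0, -91.6]
wrist_force: [-0.1, -1.2, -1.8]
gripper_width: 0.445
gripper_force: 55.0
```

Emit:
{"name": "send_rows", "arguments": {
  "rows": [0,0,0,-0.05,0,-0.2,1,0,0,0,0,0,-0.06,1,0,0,0,0,0,0,1,0,0,0,0,0,0,1]
}}

```text
time_s: 11.15
position: [470.6, -352.3, 63.9]
ee_rot: [-180.0, -0.0, -91.7]
wrist_force: [0.4, 0.6, -1.6]
gripper_width: 0.445
gripper_force: 55.0
```

Emit:
{"name": "send_rows", "arguments": {
  "rows": [0,0,0,0,0,-0.05,1,0,0,0,0,0,0,1,0,0,0,0,0,0,1]
}}

```text
time_s: 11.45
position: [470.9, -352.5, 62.7]
ee_rot: [-180.0, -0.0, -91.6]
wrist_force: [-0.6, -0.6, -0.1]
gripper_width: 0.449
gripper_force: 55.0
```

Contact is made (the weight is off the wrist), so I'll go 1 mm more, open, and rise.

Emit:
{"name": "send_rows", "arguments": {
  "rows": [0,0,0,0,0,-0.03,1,0,0,0,0,0,0,0.5,0,0,0,0,0,0,0.3,0,0,0,0,0,0,0.2,0,0,0,0,0,0,0,0,0,0,0,0,0,0,0,0,0,0,0,0.2,0,0,0,0,0,0,0.5,0,0,0,0,0,0,1,0,0,0,0,0,0,1,0]
}}

```text
time_s: 12.45
position: [470.2, -352.2, 143.3]
ee_rot: [179.9, 0.0, -91.7]
wrist_force: [1.0, -0.2, 0.1]
gripper_width: 0.992
gripper_force: 0.0
```

Emit:
{"name": "send_rows", "arguments": {
  "rows": [0,0,-1,0,0,1,0,0,0,-1,0,0,1,0,0,0,-1,-0.2,1,0.5,0,0,0,-1,-0.2,1,0,0,0,0,-1,-0.2,1,0,0,0,0,-1,-0.2,1,0,0,0,0,-1,-0.2,1,0,0,0,0,-1,-0.2,1,0,0,0,0,-1,-0.2,1,0,0,0,0,-1,0,1,0,0,0,0,-1,0,1,0,0,0,0,0,0,1,0,0]
}}

```text
time_s: 13.65
position: [428.3, -51.1, 218.1]
ee_rot: [180.0, 0.1, -179.8]
wrist_force: [0.5, -0.2, 0.1]
gripper_width: 0.999
gripper_force: 0.0
```

Emit:
{"name": "send_rows", "arguments": {
  "rows": [0,0,0,0.2,1,0,0,0,0,0,0.4,1,0,0,0,0,0,0.5,1,0,0,0,0,0,0.5,1,0,0,0,0,0,0.5,1,0,0,0,0,0,0.4,1,0,0,0,0,0,0.2,0.5,0,0,0,0,0,0,0,0,0,0,0,0,0,0,0,0]
}}

```text
time_s: 14.55
position: [509.0, 142.3, 217.4]
ee_rot: [-180.0, -0.0, -179.7]
wrist_force: [-0.0, 0.2, 0.7]
gripper_width: 1.001
gripper_force: 0.0
```

Run:
```python
from h import *
d=grab('wrist','w3');t=grab('top','t3');grab('side','s3')
X=cloud(d); near=np.hypot(X[...,0]-523.7,X[...,1]-152.5)<33
m=near&(X[...,2]>66)&(X[...,2]<82);P=X[m];print(m.sum(),np.median(P,0).round(1),cv2.minEnclosingCircle(P[:,:2].astype(np.float32)))
T=cloud(t); n=np.hypot(T[...,0]-470,T[...,1]+352)<60
for lo,hi in((74,95),(50,66)):
  m=n&(T[...,2]>lo)&(T[...,2]<hi);P=T[m];print('cap',m.sum(),np.median(P,0).round(1),cv2.minEnclosingCircle(P[:,:2].astype(np.float32)) if m.any() else '')
A=cv2.resize(cv2.imread('pics/w3.png')[60:260,130:390],(400,308),interpolation=3)
B=cv2.resize(cv2.imread('pics/s3.png')[150:227,230:330],(400,308),interpolation=3)
cv2.imwrite('pics/c3.png',cv2.hconcat([A,B])); print(proj(d,[523.7,152.5,74]))
```

```text
583 [520.8 153.2  75. ] ((520.9972534179688, 153.6421661376953), 16.009902954101562)
cap 176 [ 470.  -350.8   83.1] ((469.8460693359375, -351.5700378417969), 20.158437728881836)
cap 340 [ 466.  -346.    58.6] ((469.7267150878906, -352.6340026855469), 36.7874870300293)
[[267.34599432 191.59386236]]
```

View pics/c3.png

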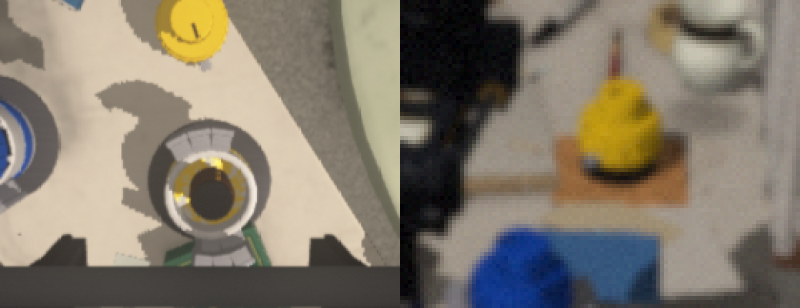

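The cap stands upright mid-mat (crop right, (620,145)). The pot is in the canister at crop (212,192), which is world (521,153.5), with its top at z≈75. Next I'll centre over it and descend.

Emit:
{"name": "send_rows", "arguments": {
  "rows": [0,0,0,0.4,0.37,0,0,0,0,0,0,0,-0.8,0,0,0,0,0,0,-0.8,0,0,0,0,0,0,-0.8,0,0,0,0,0,0,-0.8,0,0,0,0,0,0,-0.8,0,0,0,0,0,0,-0.6,0,0,0,0,0,0,-0.4,0,0,0,0,0,0,-0.1,0,0,0,0,0,0,0,0,0,0,0,0,0,0,0],
  "grip_force": 20
}}

```text
time_s: 15.8
position: [522.2, 154.0, 65.5]
ee_rot: [179.9, 0.1, -179.7]
wrist_force: [-0.7, 0.8, -0.3]
gripper_width: 0.999
gripper_force: 0.0
```

Emit:
{"name": "send_rows", "arguments": {
  "rows": [0,0,0,-0.04,0,-0.37,0,0,0,0,0,0,0,0,0,0,0,0,0,0,0.4,0,0,0,0,0,0,0.6,0,0,0,0,0,0,1,0,0,0,0,0,0,1,0,0,0,0,0,0,1,0,0,0,0,0,0,1,0,0,0,0,0,0,1]
}}

```text
time_s: 16.7
position: [520.4, 153.8, 53.4]
ee_rot: [180.0, 0.0, -179.7]
wrist_force: [0.7, -0.9, -0.1]
gripper_width: 0.446
gripper_force: 0.0
```

Emit:
{"name": "send_rows", "arguments": {
  "rows": [0,0,0,0,0,0,1,0,0,0,0,0,0,1,0,0,0,0,0,0,1]
}}

```text
time_s: 17.0
position: [520.3, 153.7, 53.4]
ee_rot: [-180.0, -0.0, -179.7]
wrist_force: [0.3, -1.0, 0.7]
gripper_width: 0.381
gripper_force: 20.0
```

Emit:
{"name": "send_rows", "arguments": {
  "rows": [0,0,0,0,0,0.3,1,0,0,0,0,0,0.5,1,0,0,0,0,0,0.5,1,0,0,0,0,0,0.5,1,0,0,0,0,0,0,1]
}}

```text
time_s: 17.5
position: [521.7, 154.7, 109.7]
ee_rot: [179.9, 0.3, -179.6]
wrist_force: [-0.4, 0.2, -0.7]
gripper_width: 0.385
gripper_force: 20.0
```

Emit:
{"name": "send_rows", "arguments": {
  "rows": [0,0,0,0,0,0.8,1,0,0,0,0,0,1,1,0,0,0,-0.3,-0.3,1,1,0,0,0,-0.5,-0.8,0.3,1,0,0,0,-0.5,-1,0,1,0,0,0,-0.5,-1,0,1,0,0,0,-0.3,-1,0,1,0,0,0,-0.1,-1,0,1,0,0,0,0,-1,0,1,0,0,0,0,-1,0,1,0,0,0,0,-1,0,1,0,0,0,0,-1,0,1]
}}

```text
time_s: 18.7
position: [453.7, -120.2, 199.7]
ee_rot: [180.0, -0.1, -179.7]
wrist_force: [0.2, 0.1, -1.3]
gripper_width: 0.384
gripper_force: 20.0
```

Emit:
{"name": "send_rows", "arguments": {
  "rows": [0,0,0,0,-1,0,1,0,0,0,0,-0.9,0,1,0,0,0,0,-0.5,0,1,0,0,0,0,0,-0.8,1,0,0,0,0,0,-0.8,1,0,0,0,0,0,-0.8,1,0,0,0,0,0,-0.8,1,0,0,0,0,0,-0.5,1,0,0,0,0,0,0,1,0,0,0,0,0,0,1]
}}

```text
time_s: 19.7
position: [454.4, -191.2, 89.3]
ee_rot: [-180.0, -0.0, -179.6]
wrist_force: [0.3, -0.2, -1.3]
gripper_width: 0.382
gripper_force: 20.0
```

Emit:
{"name": "send_rows", "arguments": {
  "rows": [0,0,0,0.05,-0.06,-0.8,1,0,0,0,0,0,-0.6,1,0,0,0,0,0,-0.35,1,0,0,0,0,0,0,1,0,0,0,0,0,0,1,0,0,0,0,0,0,1]
}}

```text
time_s: 20.3
position: [456.8, -193.1, 38.0]
ee_rot: [-180.0, 0.1, -179.6]
wrist_force: [0.9, 0.2, -0.8]
gripper_width: 0.386
gripper_force: 20.0
```

Emit:
{"name": "send_rows", "arguments": {
  "rows": [0,0,0,0,0,-0.16,1,0,0,0,0,0,0,1,0,0,0,0,0,0,1]
}}

```text
time_s: 20.6
position: [455.8, -193.0, 32.1]
ee_rot: [-180.0, 0.0, -179.7]
wrist_force: [-0.2, -0.5, -2.0]
gripper_width: 0.384
gripper_force: 20.0
```

Emit:
{"name": "send_rows", "arguments": {
  "rows": [0,0,0,0,0,-0.05,1,0,0,0,0,0,0,1,0,0,0,0,0,0,1]
}}

```text
time_s: 20.9
position: [456.2, -193.1, 31.3]
ee_rot: [-180.0, 0.0, -179.6]
wrist_force: [-1.5, 1.2, 5.7]
gripper_width: 0.384
gripper_force: 20.0
```

The pot is in contact with the tile. I'll release and rise.

Emit:
{"name": "send_rows", "arguments": {
  "rows": [0,0,0,0,0,0,0.5,0,0,0,0,0,0,0.3,0,0,0,0,0,0,0.2,0,0,0,0,0,0,0,0,0,0,0,0,0,0,0,0,0,0,0,0.3,0,0,0,0,0,0,0.7,0,0,0,0,0,0,1,0,0,0,0,0,0,1,0,0,0,0,0,0,1,0,0,0,0,-0.5,0,1,0,0,0,0,-0.5,0,0.5,0]
}}

```text
time_s: 22.1
position: [426.8, -193.3, 198.9]
ee_rot: [-179.9, 0.3, -179.6]
wrist_force: [-0.8, -0.4, -0.4]
gripper_width: 1.0
gripper_force: 0.0
```

Emit:
{"name": "send_rows", "arguments": {
  "rows": [0,0,0,-1,0,0,0,0,0,0,0,0,0,0,0,0,0,0,0,0,0]
}}

```text
time_s: 22.4
position: [395.7, -193.1, 196.4]
ee_rot: [-180.0, 0.1, -179.7]
wrist_force: [0.6, 0.1, -0.1]
gripper_width: 1.003
gripper_force: 0.0
```

Run:
```python
from h import *
grab('side','s4');d=grab('wrist','w4');X=cloud(d)
n=(np.hypot(X[...,0]-456,X[...,1]+193)<40)&(X[...,2]>44)&(X[...,2]<62);P=X[n]
print(n.sum(),np.median(P,0),cv2.minEnclosingCircle(P[:,:2].astype(np.float32)) if n.any() else '')
A=cv2.resize(cv2.imread('pics/w4.png'),(400,300))
B=cv2.resize(cv2.imread('pics/s4.png')[160:260,220:353],(400,300),interpolation=3)
cv2.imwrite('pics/c4.png',cv2.hconcat([A,B]))
```

```text
352 [ 451.63210429 -192.92299357   52.79493661] ((456.1846923828125, -193.13418579101562), 15.370121002197266)
```

View pics/c4.png

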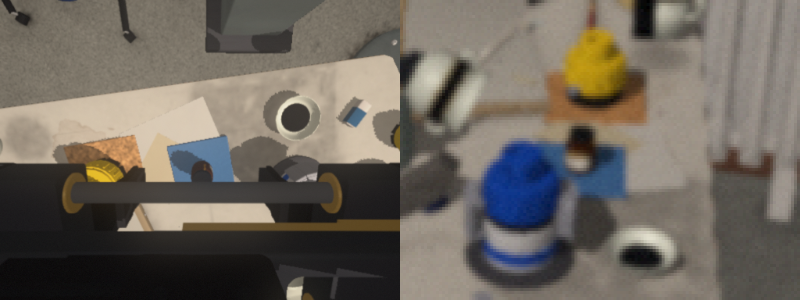

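The pot stands upright mid-tile (crop (580,148)) and the cap stands upright on the mat (crop (597,70)). The blue canister is untouched, and I'm handing in.

```bash
python3 -c "
from workcell import manip
print(manip.finish_job())"
```

```text
the job is handed in; nothing more can be done
None
```

The job is handed in (no verdict was returned): by the last camera check, the yellow cap stands upright within about 3 mm of the mat's centre, the gold pot stands upright in the middle of the blue tile, and the blue canister is still shut.

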